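Stack a board cooler in its assembly nest

TASK

Build up the cooler in the assembly nest: first set the black finned heat sink down in the pocket between the four yellow corner guides, flat on the plate with its fins up and square to the nest, and let go of it. Then set the black fan, with its orange spacer underneath, flat and square on top of the heat sink. The pale grey fan without a spacer belongs to another job: leave it where it lies.

Things in the scene. Friction and masses are not known exactly. Their poses are not given: they have to be found in the camera images.
- nest: Assembly nest, fixed on the bare white bench top: aluminium plate 96 x 96 x 8 mm with four yellow L-shaped corner guides round a square pocket. Origin: centre of the plate's underside; x, y along its sides, z up. Guides reach 36 mm from the centre along x and y and 41 mm above the bench.
- pocket (a point): Centre of the pocket floor, 8 mm above the bench; axes as the nest's. The pocket is 52 mm wide both ways between the guides' straight faces (up to 32 mm above the bench; above that they flare to 62 mm). Each of its four sides has in its middle a gap 36 mm wide, open down to the plate, through which fingers can pass beside a part.
- heatsink: Black finned heat sink, the body of the cooler: 40 x 40 mm, 22 mm high, about 80 g, lying on the blue mat (5 mm thick) with its fins up. Origin at the centre of its underside, x and y along its sides, z up. Either pair of sides may be gripped; any of its four quarter turns is as good as another.
- fan: Black square fan with its bright orange spacer frame fixed underneath: 40 x 40 mm, 18 mm high in all (the lowest 6 mm is the spacer), about 40 g, lying on the blue mat (5 mm thick) with the spacer down and the grey blades up. Origin at the centre of its underside, x and y along its sides, z up. Solid; any of its four quarter turns is as good as another.
- grey_fan: The other fan, of pale grey-white plastic and with no spacer: 40 x 40 mm, 12 mm high, about 40 g, lying on the blue mat; not to be used. Origin at the centre of its underside, x and y along its sides.
Mind the look-alikes: they are no part of the job. What is shaped like the heatsink but pink is not meant.

How it is judged (in metres and radians):
On the way:
1. the heat sink stands flat and square on the pocket floor, let go, before the fan comes onto it (horizontal distance between heatsink and pocket below 0.012 m and z of heatsink in the frame of pocket between -0.004 and 0.004 m and angle between heatsink's own z axis and vertical below 0.12 rad and (angle between the x axis of heatsink and the x axis of nest, either way round below 0.2 rad or angle between the x axis of heatsink and the y axis of nest, either way round below 0.2 rad) and contact force between the fingers and heatsink below 0.1 N and linear speed of heatsink below 0.02 m/s and horizontal distance between fan and heatsink above 0.05 m), for 0.2 s.
At the end, for the whole second after the job is handed in: Heat sink on the pocket floor (within 4 mm), fins up, within 12 mm of the pocket's centre; fan on it, spacer down (18 to 26 mm above its underside), within 13 mm of its centre; both level within 6.9 degrees, square to the nest within 11.4 (any quarter turn), at rest and released (horizontal distance between heatsink and pocket below 0.012 m and z of heatsink in the frame of pocket between -0.004 and 0.004 m and angle between each of heatsink, fan's own z axis and vertical below 0.12 rad and (angle between the x axis of heatsink and the x axis of nest, either way round below 0.2 rad or angle between the x axis of heatsink and the y axis of nest, either way round below 0.2 rad) and horizontal distance between fan and heatsink below 0.013 m and z of fan in the frame of heatsink between 0.018 and 0.026 m and (angle between the x axis of fan and the x axis of nest, either way round below 0.2 rad or angle between the x axis of fan and the y axis of nest, either way round below 0.2 rad) and contact force between the fingers and heatsink below 0.1 N and linear speed of each of heatsink, fan below 0.02 m/s and contact force between the fingers and fan below 0.1 N); the robot touches nothing.
It fails at once if the pale grey fan is moved more than 30 mm from where it lay (distance of grey_fan from where it was at the start of the episode above 0.03 m).
It also fails if it takes over 51 s, if anything falls off the work surface, if the arm or the gripper's body presses on something with over 40 N, if the wrist force passes 120 N, or if a joint passes its speed limit or range.

ROBOT

A 6-joint arm with a two-finger parallel gripper is mounted at the origin on a cart in front of the work surface, level with it; the furniture and walls round the work are solid. World frame = base frame: x ahead of the robot, y to its left, z up, the work surface at z = 0. Lengths are in mm, angles in rad, forces in N, time in s.
With the tool pointing down it reaches from about 275 to 1000 mm from the base axis. Payload 8.4 kg.
Tool frame: the origin (TCP) lies on the centre line of the jaws, within the pads' length; the fingertips stand r.tip_reach ahead of it and the grasp point (between the pads) lies 11 mm behind it (r.tip_reach is the distance from the TCP to the fingertips, in mm); z points along the fingers, y is the line along which they close (so a half turn about z gives the same grasp; the last joint's range is limited). The gripper opens to 85 mm and grips with 20 to 120 N. Pads are 22 mm wide; open, the fingers measure 114 mm over their backs; the gripper's body (76 mm by 85 mm) begins 54 mm behind the grasp point. The pads swing forward as they close: fully open they stand 13 mm farther back than shut.
Start: joints at [-1.114, 0.353, 1.633, -0, 1.155, -0.002], TCP at [276.794, -560.369, 239.281] pointing down, gripper open.
Joint ranges: [-2.63, 2.63], [-0.92, 2.1], [0.06, 2.66], [-1.3, 4.44], [0, 2.69], [-3.02, 3.02]. Speed limits (rad/s): [2.22, 2.22, 2.79, 3.14, 3.14, 3.14].

INTERFACE

Orientations are given as [roll, pitch, yaw] about the fixed x, y, z axes, in that order (R = Rz(yaw) Ry(pitch) Rx(roll)).
In Python, from rig import r gives the robot as it stands.
- The arm moves only by the tool carry_out, never from a script. Its argument "targets" is a list of rows, each an object with "dp": the shift along the tool's x, y, z in mm, a list of three; "yaw": the turn about the tool's z in degrees. A call has 1 to 12 rows; each row is the pose to reach, as a shift and turn from the pose commanded when the call began, along the tool's axes at that moment; what a row does not reach only later rows make up. A row lasts 1/8 s, in which the tool goes at most 62.5 mm and 10.7 degrees, less where a joint would pass 70% of its speed; a pose out of reach is approached as far as the arm can. A call with a gripper value outside its range is refused whole. "fingers" is the opening, from -1 (shut) to 1 (fully open), so that 0 is half open, set as the call begins (left out, the last holds). The fingers move at their own pace and stop on an object; "grip_force" is the grip in N (left out, the last holds). Time passes only in rows, so rows that repeat a pose let the fingers close. It gives the time, the measured TCP pose, the force, the opening and the grip force at its end, in the units of the state.
- r.sense(): the state, without advancing time (a new reading comes with each control period).
- r.grab_frame(name): name is "scene" or "top"; returns the picture (420x560x3 uint8, red, green, blue); there is no depth.
- r.get_calibration(name): a dict with "fx", "fy", "cx", "cy" (pixels), "dist_coeffs" ([k1, k2, p1, p2, k3] as OpenCV has them; the pictures are not rectified), "rvec" (rotation vector, rad) and "tvec" (3), from world to camera coordinates, as OpenCV has them. Camera axes: x right, y down, z forward; pixel columns grow to the right and rows downward; lengths in mm; the calibration is good to about 2 mm. A picture is of the moment at which its call begins. get_calibration takes no time and is no camera call.
- r.sign_off(): hands the job in; it is judged then, once.
The state is a dict: "clock": time; "qpos": joint angles; "qvel": joint speeds; "joint_efforts": joint torques, N m; "eef_pos": TCP position; "tcp_rot": TCP orientation; "contact_force": force on the tool from outside, world axes, zero at the start; "wrist_torque": the same for the moment, N m; "opening": opening from 0.0 (shut) to 1.0 (fully open); "grasp_force": force on a finger pad.
Only numpy, scipy, OpenCV 4.12 (cv2) and the standard library are available. Lean on these libraries where they do the work, as an engineer would, in place of code of your own. Each camera call takes 0.05 s, during which the arm holds its last target. There are 200 camera calls.

## Working session

There is one attempt and no reset: what is moved stays moved. The work goes in short steps, Python scripts to look and compute and a tool call to move; the robot and the scene stay as the last step left them, time stands still between calls to the robot, and variables do not carry over. Pictures are saved under pics/ and viewed, at most 10 in all, crops included, and the job is handed in when it is done.

Besides the shell and the picture viewer there is one more tool, called after "Request:" in YAML: its name, and indented under it one key for each argument. carry_out: Moves the arm, as the interface text tells. Its arguments: {"type":"object","properties":{"targets":{"type":"array","items":{"type":"object","properties":{"dp":{"type":"array","items":{"type":"number"}},"yaw":{"type":"number"}}}},"fingers":{"type":"number"},"grip_force":{"type":"number"}},"required":["targets"]}

```bash
mkdir -p pics; ls
python3 - <<'E'
from rig import r
import cv2,json
for n in ("top","scene"):
    cv2.imwrite(f"pics/{n}0.png",r.grab_frame(n)[:,:,::-1]); print(r.get_calibration(n))
print(r.sense(), r.tip_reach)
E
```

```text
pics
{'fx': 544.5287364438839, 'fy': 544.5287364438839, 'cx': 272.56856679215196, 'cy': 213.48862580877747, 'dist_coeffs': array([-0.04614262,  0.        ,  0.        ,  0.        ,  0.        ]), 'rvec': array([ 2.17557192, -2.17592966,  0.05758001]), 'tvec': array([-166.10683659,  500.65119129, 1163.47867803])}
{'fx': 393.5493996753054, 'fy': 393.5493996753054, 'cx': 281.7196780556862, 'cy': 215.9634094814151, 'dist_coeffs': array([-0.0654722,  0.       ,  0.       ,  0.       ,  0.       ]), 'rvec': array([ 1.90442156, -0.81171669,  0.52932135]), 'tvec': array([-469.0207201 ,  151.83946688,  650.52867774])}
{'clock': 0.1, 'qpos': array([-1.11437502e+00,  3.53585250e-01,  1.63406834e+00, -4.50955451e-06,
        1.15518008e+00, -2.39370660e-03]), 'qvel': array([ 0.00178529, -0.00059226, -0.00185402, -0.00094482, -0.00142171,
       -0.00082259]), 'joint_efforts': array([ 1.16478670e-03, -6.06354690e+01, -3.42821002e+01,  2.46598722e-05,
        3.95103227e-03, -2.72328208e-05]), 'eef_pos': array([ 276.62258596, -559.98647306,  238.62909737]), 'tcp_rot': array([-3.14035163e+00,  1.15273315e-06,  4.58816833e-01]), 'contact_force': array([-0.29667364, -0.58092156, -0.82763352]), 'wrist_torque': array([-0.02802388,  0.0068736 ,  0.03106922]), 'grasp_force': 0.0, 'opening': 1.0043064086153424} 8.0
```

View pics/top0.png

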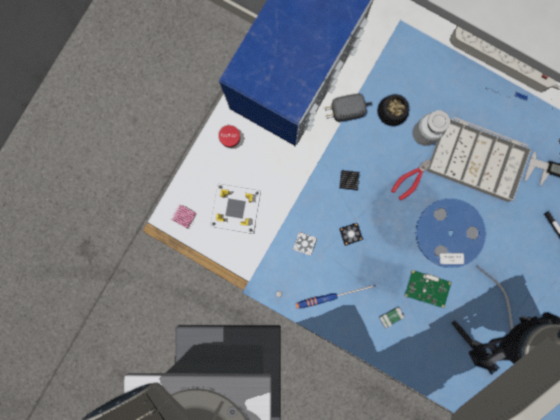

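View pics/scene0.png

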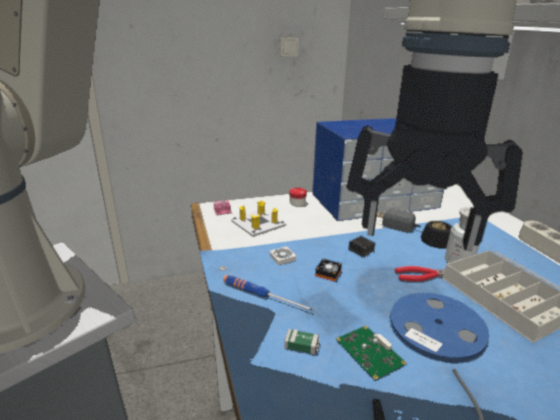

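The top view shows these candidates:
- **Nest:** (236,209).
- **Heat sink shape:** black at (349,180) and pink at (184,216). The black one on the mat fits.
- **Fan:** dark with orange at (351,234), and pale grey at (305,243). The dark one fits.

I'll confirm in a crop and measure.

```bash
cat > h.py <<'E'
import numpy as np,cv2
from rig import r
def ray(n,uv,z):
    c=r.get_calibration(n);K=np.array([[c['fx'],0,c['cx']],[0,c['fy'],c['cy']],[0,0,1]])
    p=cv2.undistortPoints(np.float32(uv).reshape(-1,1,2),K,c['dist_coeffs'])[:,0]
    R=cv2.Rodrigues(c['rvec'])[0];C=-R.T@c['tvec'];d=np.c_[p,np.ones(len(p))]@R
    return C+d*((z-C[2])/d[:,2])[:,None]
def blob(im,box,f):
    x,y,w,h=box;hsv=cv2.cvtColor(im[y:y+h,x:x+w],cv2.COLOR_RGB2HSV).astype(int)
    m=f(hsv[...,0],hsv[...,1],hsv[...,2]).astype(np.uint8)
    m=cv2.morphologyEx(m,cv2.MORPH_CLOSE,np.ones((5,5)))
    cs=cv2.findContours(m,cv2.RETR_EXTERNAL,cv2.CHAIN_APPROX_NONE)[0]
    return [c[:,0]+np.array([x,y]) for c in sorted(cs,key=cv2.contourArea,reverse=True)]
def rect(n,c,z):
    return cv2.minAreaRect(np.float32(ray(n,c,z)[:,:2]))
E
cat > m.py <<'E'
from h import *
im=r.grab_frame("top")
hs=blob(im,(330,160,40,40),lambda h,s,v:v<75)[0]
fan=blob(im,(333,216,38,38),lambda h,s,v:(v<75)|((h<25)&(s>100)))[0]
print("hs",rect("top",hs,20),cv2.minAreaRect(hs)); print("fan",rect("top",fan,18),cv2.minAreaRect(fan))
Y=blob(im,(205,180,60,60),lambda h,s,v:(h>15)&(h<35)&(s>110)&(v>80))
for c in Y[:4]: print(cv2.contourArea(c),c.mean(0),ray("top",[c.mean(0)],30))
P=blob(im,(200,175,70,65),lambda h,s,v:(v<215)|(s>60))[0]
print("plate",rect("top",P,8),cv2.minAreaRect(P))
out=cv2.resize(im[130:280,165:385],None,fx=3.6,fy=3.6,interpolation=cv2.INTER_CUBIC)
cv2.imwrite("pics/crop1.png",out[:,:,::-1])
E
python3 m.py
```

```text
hs ((573.5274047851562, -331.8344421386719), (36.79304885864258, 36.84849548339844), 82.75640106201172) ((348.9692687988281, 179.7461700439453), (16.99275779724121, 16.868722915649414), 7.125016689300537)
fan ((456.83599853515625, -334.2703857421875), (36.021636962890625, 38.358219146728516), 18.3463077545166) ((350.5500183105469, 233.64999389648438), (16.76007080078125, 17.708751678466797), 71.56504821777344)
30.0 [223.95 192.75] [[544.48396097 -61.76635487  30.        ]]
24.0 [249.2  196.65] [[ 535.96088948 -116.20967677   30.        ]]
21.0 [219.4 217.5] [[491.11380397 -52.3550053   30.        ]]
17.0 [244.95 221.9 ] [[ 481.63502078 -107.29357781   30.        ]]
plate ((512.6699829101562, -85.65419006347656), (101.16744995117188, 101.89293670654297), 80.34800720214844) ((235.8775177001953, 208.36073303222656), (46.22689437866211, 46.40068054199219), 10.007980346679688)
```

View pics/crop1.png

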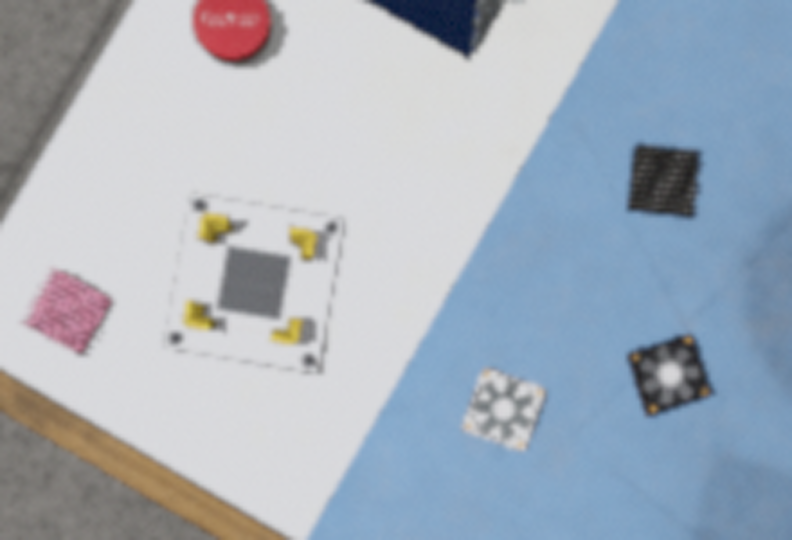

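The crop confirms it: the heat sink is black and finned at crop (665,180), and the fan is dark with orange corners at (670,375). The grey fan at (504,409) and the pink block at (68,311) stay put. The nest is centred near (255,283).

```bash
cat > go.py <<'E'
import sys,numpy as np
from rig import r
s=r.sense();p=s['eef_pos'];y=s['tcp_rot'][2]
x,yy,z,yaw=map(float,sys.argv[1:5])
d=np.array([x,yy,z])-p;c,n=np.cos(y),np.sin(y)
print("dp",np.round([c*d[0]+n*d[1],n*d[0]-c*d[1],-d[2]],1),"yaw",round(-((yaw-np.degrees(y)+180)%360-180),1),"pos",p.round(1),np.degrees(s['tcp_rot']).round(1),"t",s['clock'],"open",round(s['opening'],3),"tip",r.tip_reach,"F",s['contact_force'].round(1),"g",s['grasp_force'])
E
python3 go.py 573.5 -332 110 82.8
```

```text
dp [367.2 -73.  128.7] yaw -56.5 pos [ 276.6 -560.   238.7] [-179.9    0.    26.3] t 0.15 open 1.001 tip 8.0 F [ 0.5  0.3 -0.7] g 0.0
```

Request:
carry_out:
  targets:
    - {"dp":[30,-6,0],"yaw":-5}
    - {"dp":[80,-16,10],"yaw":-13}
    - {"dp":[135,-27,25],"yaw":-22}
    - {"dp":[190,-38,45],"yaw":-31}
    - {"dp":[245,-49,70],"yaw":-40}
    - {"dp":[300,-60,95],"yaw":-48}
    - {"dp":[345,-68,118],"yaw":-54}
    - {"dp":[367,-73,129],"yaw":-56.5}
    - {"dp":[367,-73,129],"yaw":-56.5}
    - {"dp":[367,-73,129],"yaw":-56.5}
  fingers: 0.35
  grip_force: 40

```text
clock: 1.4
eef_pos: [572.9, -333.4, 110.9]
tcp_rot: [3.141, 0.001, 1.443]
contact_force: [-0.0, -0.4, -0.2]
opening: 0.671
grasp_force: 0.0
```

```bash
python3 go.py 573.5 -332 16 82.8
```

```text
dp [ 1.4  0.4 94.9] yaw -0.1 pos [ 572.9 -333.4  110.9] [180.    0.   82.7] t 1.4 open 0.671 tip 8.0 F [-0.  -0.4 -0.2] g 0.0
```

Request:
carry_out:
  targets:
    - {"dp":[1,0,25],"yaw":0}
    - {"dp":[1,0,55],"yaw":0}
    - {"dp":[1,0,75],"yaw":0}
    - {"dp":[1,0,87],"yaw":0}
    - {"dp":[1,0,93],"yaw":0}
    - {"dp":[1,0,95],"yaw":0}
    - {"dp":[1,0,95],"yaw":0}
    - {"dp":[1,0,95],"yaw":0}

```text
clock: 2.4
eef_pos: [574.0, -331.5, 15.9]
tcp_rot: [3.141, 0.0, 1.445]
contact_force: [-0.3, -0.1, 0.9]
opening: 0.671
grasp_force: 0.0
```

Request:
carry_out:
  targets:
    - {"dp":[0,0,0],"yaw":0}
    - {"dp":[0,0,0],"yaw":0}
    - {"dp":[0,0,0],"yaw":0}
    - {"dp":[0,0,0],"yaw":0}
    - {"dp":[0,0,0],"yaw":0}
    - {"dp":[0,0,0],"yaw":0}
  fingers: -1
  grip_force: 40

```text
clock: 3.15
eef_pos: [574.1, -331.6, 15.9]
tcp_rot: [3.141, 0.0, 1.445]
contact_force: [-0.1, 0.5, 5.6]
opening: 0.457
grasp_force: 41.4
```

Request:
carry_out:
  targets:
    - {"dp":[0,0,-8],"yaw":0}
    - {"dp":[0,0,-25],"yaw":0}
    - {"dp":[0,0,-50],"yaw":0}
    - {"dp":[0,0,-75],"yaw":0}
    - {"dp":[0,0,-90],"yaw":0}
    - {"dp":[0,0,-94],"yaw":0}
    - {"dp":[0,0,-94],"yaw":0}

```text
clock: 4.03
eef_pos: [573.4, -331.3, 109.1]
tcp_rot: [-3.141, -0.0, 1.445]
contact_force: [-0.7, -0.4, -0.9]
opening: 0.458
grasp_force: 40.8
```

```bash
python3 go.py 512.9 -85.2 110 80.4
python3 - <<'E'
from h import *
im=r.grab_frame("scene")
cv2.imwrite("pics/s1.png",cv2.resize(im[120:330,180:460],None,fx=2.8,fy=2.8)[:,:,::-1])
# nest centre from scene: yellow tops
Y=blob(im,(225,190,70,50),lambda h,s,v:(h>15)&(h<35)&(s>150)&(v>80))
T=np.array([[(c[c[:,1]<=c[:,1].min()+1]).mean(0)] for c in Y[:4]])[:,0]
print(T,ray("scene",T,41),ray("scene",T,41).mean(0))
E
```

```text
dp [236.5 -90.9  -0.9] yaw 2.4 pos [ 573.4 -331.3  109.1] [-180.    -0.    82.8] t 4.025 open 0.458 tip 8.0 F [-0.7 -0.4 -0.9] g 40.76195955276489
[[260.85714286 202.28571429]
 [274.5        209.5       ]
 [241.5        207.33333333]] [[ 541.75790116  -64.83608284   41.        ]
 [ 535.96469668 -116.35586199   41.        ]
 [ 489.36061814  -53.69999226   41.        ]] [522.361072   -78.29731236  41.        ]
```

View pics/s1.png

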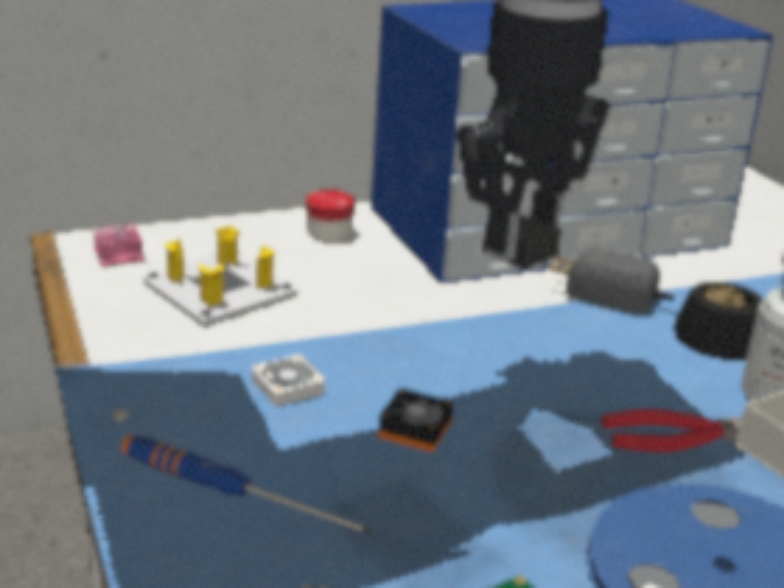

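The heat sink is held between the fingers at crop (540,245), and the mat spot is empty. The scene view puts the nest centre at (512.7,-85), which matches the top view.

Request:
carry_out:
  targets:
    - {"dp":[15,-12,0],"yaw":0}
    - {"dp":[45,-32,0],"yaw":0.5}
    - {"dp":[85,-50,0],"yaw":1}
    - {"dp":[130,-65,0],"yaw":1.5}
    - {"dp":[175,-78,0],"yaw":2}
    - {"dp":[212,-86,0],"yaw":2.4}
    - {"dp":[232,-90,0],"yaw":2.4}
    - {"dp":[236.5,-91,0],"yaw":2.4}
    - {"dp":[236.5,-91,0],"yaw":2.4}
    - {"dp":[236.5,-91,0],"yaw":2.4}

```text
clock: 5.32
eef_pos: [513.1, -86.1, 109.1]
tcp_rot: [-3.141, 0.0, 1.402]
contact_force: [0.2, 0.6, -0.1]
opening: 0.458
grasp_force: 40.8
```

```bash
python3 go.py 512.9 -85.2 19.5 80.4
```

```text
dp [ 0.9 -0.4 89.6] yaw -0.1 pos [513.1 -86.1 109.1] [-180.     0.    80.3] t 5.325 open 0.458 tip 8.0 F [ 0.2  0.6 -0.1] g 40.75051546096802
```

Request:
carry_out:
  targets:
    - {"dp":[1,0,15],"yaw":0}
    - {"dp":[1,0,35],"yaw":0}
    - {"dp":[1,0,55],"yaw":0}
    - {"dp":[1,0,68],"yaw":0}
    - {"dp":[1,0,78],"yaw":0}
    - {"dp":[1,0,84],"yaw":0}
    - {"dp":[1,0,88],"yaw":0}
    - {"dp":[1,0,89.5],"yaw":0}
    - {"dp":[1,0,89.5],"yaw":0}
    - {"dp":[1,0,89.5],"yaw":0}

```text
clock: 6.58
eef_pos: [513.4, -84.4, 20.1]
tcp_rot: [3.141, 0.0, 1.403]
contact_force: [0.8, -1.1, 0.2]
opening: 0.462
grasp_force: 40.8
```

Request:
carry_out:
  targets:
    - {"dp":[0,0,1],"yaw":0}
    - {"dp":[0,0,1],"yaw":0}
    - {"dp":[0,0,1],"yaw":0}

```text
clock: 6.95
eef_pos: [513.5, -84.4, 19.2]
tcp_rot: [3.141, -0.0, 1.403]
contact_force: [-1.7, 0.3, 3.9]
opening: 0.457
grasp_force: 41.4
```

Request:
carry_out:
  targets:
    - {"dp":[0,0,0],"yaw":0}
    - {"dp":[0,0,0],"yaw":0}
    - {"dp":[0,0,0],"yaw":0}
    - {"dp":[0,0,0],"yaw":0}
    - {"dp":[0,0,-10],"yaw":0}
    - {"dp":[0,0,-30],"yaw":0}
    - {"dp":[0,0,-60],"yaw":0}
    - {"dp":[0,0,-85],"yaw":0}
    - {"dp":[0,0,-100],"yaw":0}
    - {"dp":[0,0,-100],"yaw":0}
    - {"dp":[0,0,-100],"yaw":0}
  fingers: 0.35

```text
clock: 8.32
eef_pos: [512.7, -84.3, 118.1]
tcp_rot: [-3.141, 0.0, 1.403]
contact_force: [-0.8, -0.7, -0.9]
opening: 0.672
grasp_force: 0.0
```

```bash
python3 go.py 456.8 -334.3 115 108.3
```

```text
dp [-255.8  -13.3    3.1] yaw -27.9 pos [512.7 -84.3 118.1] [-179.9    0.    80.4] t 8.325 open 0.672 tip 8.0 F [-0.8 -0.7 -0.9] g 0.0
```

Request:
carry_out:
  targets:
    - {"dp":[-20,-1,0],"yaw":-2}
    - {"dp":[-60,-3,0],"yaw":-6}
    - {"dp":[-105,-5,0],"yaw":-11}
    - {"dp":[-150,-8,0],"yaw":-16}
    - {"dp":[-195,-10,0],"yaw":-21}
    - {"dp":[-230,-12,0],"yaw":-25}
    - {"dp":[-250,-13,0],"yaw":-28}
    - {"dp":[-256,-13,3],"yaw":-28}
    - {"dp":[-256,-13,3],"yaw":-28}
    - {"dp":[-256,-13,3],"yaw":-28}

```text
clock: 9.57
eef_pos: [457.7, -333.6, 115.4]
tcp_rot: [-3.141, -0.001, 1.892]
contact_force: [-0.4, 0.4, -0.1]
opening: 0.676
grasp_force: 0.0
```

```bash
python3 go.py 456.8 -334.3 15.5 108.3
python3 - <<'E'
from h import *
im=r.grab_frame("top"); im2=r.grab_frame("scene")
a=cv2.resize(im[170:250,195:275],(400,400),interpolation=2); b=cv2.resize(im2[180:260,220:300],(400,400),interpolation=2)
cv2.imwrite("pics/n1.png",np.hstack([a,b])[:,:,::-1])
hs=blob(im,(220,193,32,32),lambda h,s,v:v<60)[0]
print(rect("top",hs,29))
E
```

```text
dp [-0.4 -1.  99.9] yaw 0.1 pos [ 457.7 -333.6  115.4] [-1.800e+02 -1.000e-01  1.084e+02] t 9.575 open 0.676 tip 8.0 F [-0.4  0.4 -0.1] g 0.0
((506.76287841796875, -83.02898406982422), (3.0555989742279053, 7.588929653167725), 45.1611328125)
```

View pics/n1.png

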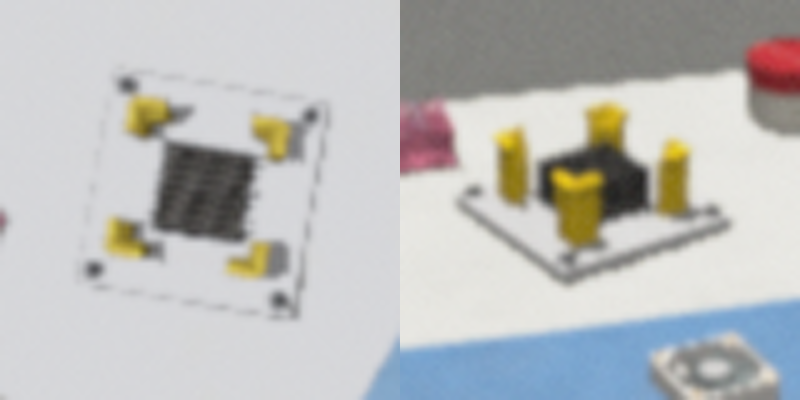

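The heat sink is in the pocket at crop (204,192), level, square and centred between the guides. Next is the fan.

Request:
carry_out:
  targets:
    - {"dp":[0,-1,25],"yaw":0}
    - {"dp":[0,-1,55],"yaw":0}
    - {"dp":[0,-1,78],"yaw":0}
    - {"dp":[0,-1,91],"yaw":0}
    - {"dp":[0,-1,98],"yaw":0}
    - {"dp":[0,-1,99.5],"yaw":0}
    - {"dp":[0,-1,99.5],"yaw":0}

```text
clock: 10.55
eef_pos: [457.1, -335.2, 16.8]
tcp_rot: [3.141, 0.001, 1.892]
contact_force: [-0.3, -0.0, 1.0]
opening: 0.676
grasp_force: 0.0
```

Request:
carry_out:
  targets:
    - {"dp":[0,0,0],"yaw":0}
    - {"dp":[0,0,0],"yaw":0}
    - {"dp":[0,0,0],"yaw":0}
    - {"dp":[0,0,0],"yaw":0}
    - {"dp":[0,0,0],"yaw":0}
    - {"dp":[0,0,0],"yaw":0}
  fingers: -1
  grip_force: 40

```text
clock: 11.3
eef_pos: [457.1, -335.3, 17.1]
tcp_rot: [3.141, 0.001, 1.892]
contact_force: [-1.0, 0.8, 5.8]
opening: 0.455
grasp_force: 40.8
```

Request:
carry_out:
  targets:
    - {"dp":[0,0,-8],"yaw":0}
    - {"dp":[0,0,-25],"yaw":0}
    - {"dp":[0,0,-50],"yaw":0}
    - {"dp":[0,0,-78],"yaw":0}
    - {"dp":[0,0,-95],"yaw":0}
    - {"dp":[0,0,-100],"yaw":0}
    - {"dp":[0,0,-100],"yaw":0}

```text
clock: 12.18
eef_pos: [456.6, -334.8, 116.3]
tcp_rot: [3.142, 0.0, 1.892]
contact_force: [0.4, -0.0, -0.9]
opening: 0.455
grasp_force: 40.3
```

```bash
python3 go.py 513.0 -84.9 116 80.4
```

```text
dp [219.4 132.4   0.3] yaw 28.0 pos [ 456.6 -334.8  116.3] [180.    0.  108.4] t 12.175 open 0.455 tip 8.0 F [ 0.4 -0.  -0.9] g 40.307496786117554
```

Request:
carry_out:
  targets:
    - {"dp":[15,9,0],"yaw":2}
    - {"dp":[48,29,0],"yaw":6}
    - {"dp":[86,52,0],"yaw":11}
    - {"dp":[125,75,0],"yaw":16}
    - {"dp":[163,98,0],"yaw":21}
    - {"dp":[195,118,0],"yaw":25}
    - {"dp":[213,128,0],"yaw":28}
    - {"dp":[219.5,132.5,0],"yaw":28}
    - {"dp":[219.5,132.5,0],"yaw":28}
    - {"dp":[219.5,132.5,0],"yaw":28}

```text
clock: 13.42
eef_pos: [513.0, -85.5, 116.0]
tcp_rot: [-3.141, 0.0, 1.403]
contact_force: [0.1, -0.2, 0.8]
opening: 0.457
grasp_force: 40.3
```

```bash
python3 go.py 513.0 -84.9 43 80.4
python3 - <<'E'
from h import *
im2=r.grab_frame("scene")
cv2.imwrite("pics/n2.png",cv2.resize(im2[120:260,200:340],(560,560),interpolation=2)[:,:,::-1])
E
```

```text
dp [ 0.6 -0.1 73. ] yaw -0.0 pos [513.  -85.5 116. ] [-180.     0.    80.4] t 13.425 open 0.457 tip 8.0 F [ 0.1 -0.2  0.8] g 40.285096764564514
```

View pics/n2.png

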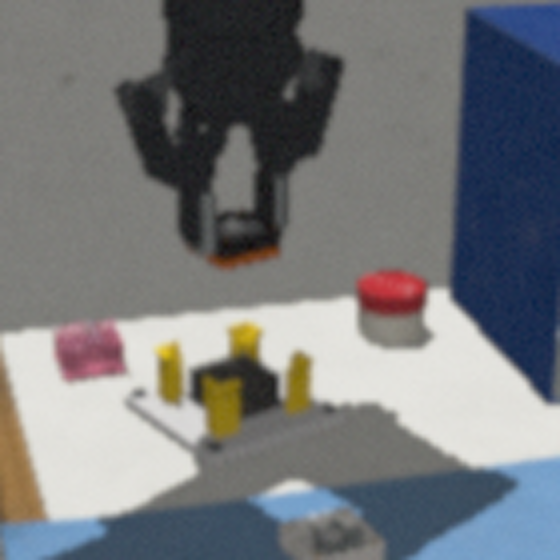

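The fan is held level with the orange spacer down at crop (243,255), above the heat sink at (235,385). Lowering it now.

Request:
carry_out:
  targets:
    - {"dp":[0.5,0,15],"yaw":0}
    - {"dp":[0.5,0,35],"yaw":0}
    - {"dp":[0.5,0,52],"yaw":0}
    - {"dp":[0.5,0,63],"yaw":0}
    - {"dp":[0.5,0,69],"yaw":0}
    - {"dp":[0.5,0,72],"yaw":0}
    - {"dp":[0.5,0,73],"yaw":0}
    - {"dp":[0.5,0,73.5],"yaw":0}
    - {"dp":[0.5,0,73.5],"yaw":0}

```text
clock: 14.6
eef_pos: [513.5, -84.3, 43.1]
tcp_rot: [3.141, -0.0, 1.403]
contact_force: [-0.1, -0.1, -0.3]
opening: 0.455
grasp_force: 40.3
```

Request:
carry_out:
  targets:
    - {"dp":[0,0,1],"yaw":0}
    - {"dp":[0,0,1],"yaw":0}
    - {"dp":[0,0,1],"yaw":0}

```text
clock: 14.98
eef_pos: [513.5, -84.3, 42.3]
tcp_rot: [3.141, -0.0, 1.403]
contact_force: [-2.3, 0.1, 4.6]
opening: 0.456
grasp_force: 41.0
```

Contact. Releasing and lifting clear.

Request:
carry_out:
  targets:
    - {"dp":[0,0,0],"yaw":0}
    - {"dp":[0,0,0],"yaw":0}
    - {"dp":[0,0,0],"yaw":0}
    - {"dp":[0,0,0],"yaw":0}
    - {"dp":[0,0,-10],"yaw":0}
    - {"dp":[0,0,-30],"yaw":0}
    - {"dp":[0,0,-60],"yaw":0}
    - {"dp":[0,0,-90],"yaw":0}
    - {"dp":[-30,0,-110],"yaw":0}
    - {"dp":[-80,0,-110],"yaw":0}
    - {"dp":[-130,0,-110],"yaw":0}
    - {"dp":[-150,0,-110],"yaw":0}
  fingers: 0.35

```text
clock: 16.48
eef_pos: [487.9, -234.4, 152.6]
tcp_rot: [3.141, 0.001, 1.401]
contact_force: [0.4, 0.0, -0.9]
opening: 0.674
grasp_force: 0.0
```

Request:
carry_out:
  targets:
    - {"dp":[-20,0,0],"yaw":0}
    - {"dp":[-50,0,0],"yaw":0}
    - {"dp":[-60,0,0],"yaw":0}
    - {"dp":[-60,0,0],"yaw":0}
    - {"dp":[-60,0,0],"yaw":0}

```text
clock: 17.1
eef_pos: [478.3, -290.4, 151.7]
tcp_rot: [-3.141, -0.0, 1.404]
contact_force: [-0.2, -0.3, 0.1]
opening: 0.678
grasp_force: 0.0
```

Run:
```python
from h import *
im=r.grab_frame("top"); im2=r.grab_frame("scene")
a=cv2.resize(im[170:250,195:275],(400,400),interpolation=2); b=cv2.resize(im2[180:260,220:300],(400,400),interpolation=2)
cv2.imwrite("pics/n3.png",np.hstack([a,b])[:,:,::-1])
```

```text
(no output)
```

View pics/n3.png

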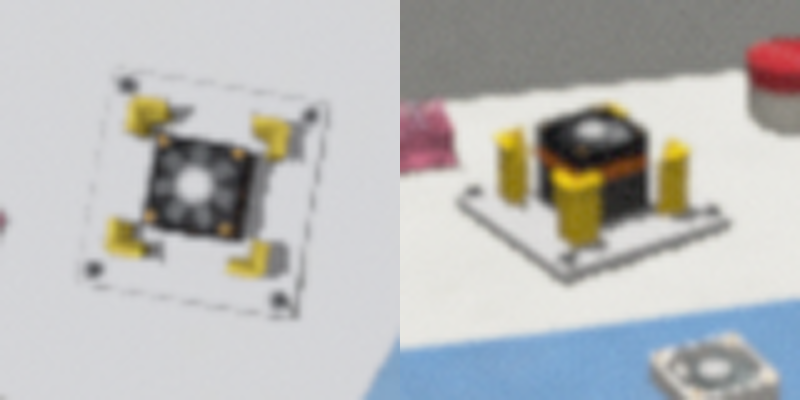

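The fan sits flat and square on the heat sink at crop (195,187), with the orange spacer between them. The gripper is clear.

```bash
python3 -c "
from rig import r
print(r.sign_off())"
```

```text
the job is handed in; nothing more can be done
None
```

I built up the cooler and handed the job in at about 17 s: the last pictures show the heat sink seated in the nest pocket and the black fan square on top, spacer down; the grey fan was never touched.

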